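Clamp the whetstone in the sharpening stand

TASK

Push the whetstone gently along its channel until its far end sits fully against the stand's end stop, then push the toggle clamp's handle over past its dead point so that it stays shut by itself with the pad holding the stone down. The stone is brittle and the clamp light: never press on the stone, the stand or its clamp with more than 20 N, and leave the other things on the table where they are.

Things in the scene. Friction and masses are not known exactly. Their poses are not given: they have to be found in the camera images.
- stand: Sharpening stand, fixed: pale board 345 x 155 x 18 mm with a straight stone channel along its x. Origin at table height under the channel's middle line; z up. Channel: black floor 25 mm above the table, rails 54 mm apart inside, rail tops at 33 mm, open at the -x end, metal end stop at +x. A steel toggle clamp stands on the board beside the channel, on the -y side.
- stop_face (a point): Middle of the end stop's inner face at the height of the channel floor; on the stand at x = +70, y = 0, z = 25 mm, axes as the stand's. The stop's top is 42 mm above the table.
- slot_middle (a point): Where the handle's pivot would be with the clamp in mid-slot: on the stand at x = +144, y = -65, z = +81 mm, axes as the stand's. The clamp's foot is bolted in a slot along x: the whole clamp (pivot, handle, arm) really sits up to 35 mm from here towards +x or -x, differently each time; this offset is not reported: see it or feel for it. Pushing does not shift the foot.
- stone: Grey whetstone 150 x 50 x 22 mm, about 0.35 kg, loose in the channel, long side along it. Origin at the centre of its underside, x along its length, z up. Starts 15 to 40 mm short of the end stop, its near (-x) end free to push; slides with 1.5 to 5 N. Home: far end on the stop, origin at x = -5 mm on the stand.
- clamp_handle (a joint): Handle angle j, rad. Straight round bar, 18 mm thick, black grip, round end 120 mm from the pivot, turning about the stand's y. It leans 1.05 - j from upright towards the stand's +x; starts at j = 0 to 0.15 (open); pushing its end to -x closes it. Pad presses from about j = 0.6; dead point about 1.00; then the clamp itself draws it on to its hard stop at 1.09. Closing takes up to about 8 N at the end.
- clamp_pad (a joint): How far the sprung rubber pad (22 mm across, under the clamp's arm) is pushed in, m: 0 touching nothing, about 0.004 when shut on the stone; 6 N per mm. The arm stands raised, its top 140 mm above the table, the pad over the channel; as the handle closes it swings down onto the stone at x = +20 mm (moved with the slot).
- knife_long: Bystander: kitchen knife lying flat, blade 210 x 44 mm, pale wooden handle 130 mm; origin at the table under the heel of the blade, x along the blade
- knife_short: Bystander: smaller knife lying flat, blade 130 x 30 mm, pale wooden handle 110 mm; origin at the table under the heel of the blade, x along the blade
- dressing_block: Bystander: small pale block 55 x 35 x 25 mm lying on the table beside the stand; origin at the centre of its underside
- mug: Bystander: mug 76 mm across, 85 mm tall; origin at the centre of its underside
- bottle: Bystander: clear bottle 64 mm across, 190 mm tall; origin at the centre of its underside
- brush: Bystander: hand brush lying flat; origin near its middle, x along its handle
- oil_tin: Bystander: bare metal tin 56 mm across, 70 mm tall; origin at the centre of its underside
There are look-alikes about, which are no part of the job. What is shaped like the stone but black or purple is not meant.

How it is judged (in metres and radians):
On the way, in this order (a step that is already met when the one before it is completed fails the run):
1. the stone is home against the end stop while the clamp is still open (handle below 0.6) (x of stone in the frame of stand between -0.0072 and -0.0025 m and z of stone in the frame of stand below 0.028 m and angle between the x axis of stone and the x axis of stand, either way round below 0.08 rad and value of joint clamp_handle below 0.6 rad), for 0.2 s.
2. the handle is past its dead point and the pad presses on the stone (value of joint clamp_handle above 1.04 rad and value of joint clamp_pad above 0.0015 m), for 0.2 s.
At the end, for the whole second after the job is handed in: The stone lies on the channel floor, aligned within 0.08 rad, its far end within 2 mm of the end stop (origin at -7.2 to -2.5 mm along the stand's x); the handle stays past its dead point (above 1.04 rad) by itself, the pad is pushed in more than 1.5 mm, and all is at rest (all of step 2 and x of stone in the frame of stand between -0.0072 and -0.0025 m and z of stone in the frame of stand below 0.028 m and angle between the x axis of stone and the x axis of stand, either way round below 0.08 rad and linear speed of stone below 0.01 m/s); the robot touches nothing.
It fails at once if the fingers or the arm press the stone with more than 20 N (contact force between any of the fingers, the arm and stone above 20 N).
It fails at once if the fingers or the arm press the stand or its clamp with more than 20 N (contact force between any of the fingers, the arm and stand above 20 N).
It fails at once if another thing on the table is moved by more than 30 mm (distance of any of knife_long, knife_short, dressing_block, mug, bottle, brush, oil_tin from where it was at the start of the episode above 0.03 m).
It also fails if it takes over 70 s, if anything falls off the work surface, if the arm or the gripper's body presses on something with over 40 N, if the wrist force passes 120 N, or if a joint passes its speed limit or range.

ROBOT

A 6-joint arm with a two-finger parallel gripper is mounted at the origin on the work surface. World frame = base frame: x ahead of the robot, y to its left, z up, the work surface at z = 0. Lengths are in mm, angles in rad, forces in N, time in s.
With the tool pointing down it reaches from about 275 to 750 mm from the base axis. Payload 10.2 kg.
Tool frame: the origin (TCP) lies at the very end of the fingers, on their centre line; the grasp point (between the pads) lies 19 mm behind it; z points along the fingers, y is the line along which they close (so a half turn about z gives the same grasp; the last joint's range is limited). The gripper opens to 85 mm and grips with 20 to 120 N. Pads are 22 mm wide; open, the fingers measure 114 mm over their backs; the gripper's body (76 mm by 85 mm) begins 54 mm behind the grasp point. The pads swing forward as they close: fully open they stand 13 mm farther back than shut.
Start: joints at [1.06, 0.313, 1.498, -0, 1.331, -0.223], TCP at [149.031, 503.409, 231.294] pointing down, gripper open.
Joint ranges: [-2.94, 2.94], [-0.97, 2.17], [0.19, 2.56], [-1.23, 4.37], [0.02, 3.11], [-2.88, 2.88]. Speed limits (rad/s): [2.39, 2.39, 3.01, 3.14, 3.14, 3.14].

INTERFACE

Orientations are given as a unit quaternion [w, x, y, z].
In Python, from rig import ctrl gives the robot as it stands.
- The arm moves only by the shell command python3 -m inch 'ROWS' [OPENING] [FORCE]. ROWS is text: rows parted by semicolons, each of 6 numbers parted by spaces: the shift along the tool's x, y, z in mm, then the turn, a rotation vector about the tool's x, y, z in units of 6 degrees (1.0 is 6 degrees). A call has exactly 10 rows; each row shifts and turns the commanded pose from where the row before left it, along the tool's axes as they then stand; what a row does not reach is not made up. A row lasts 1/12 s, in which the tool goes at most 41.7 mm and 7.16 degrees, less where a joint would pass 70% of its speed; a pose out of reach is approached as far as the arm can. A call with a gripper value outside its range is refused whole. OPENING is the opening, from 0 (shut) to 1 (fully open), set as the call begins (- or left out, the last holds). The fingers move at their own pace and stop on an object; FORCE is the grip in N (left out, the last holds). Time passes only in rows, so rows that do not move let the fingers close, or fill a call up. It gives the time, the measured TCP pose, the force, the opening and the grip force at its end, in the units of the state.
- ctrl.sense(): the state, without advancing time (a new reading comes with each control period).
- ctrl.capture(name): name is "scene" or "top"; returns a dict with "image" (384x512x3 uint8, red, green, blue), "intrinsics" (3x3 intrinsics, pixels), "D" ([k1, k2, p1, p2, k3] as OpenCV has them; the pictures are not rectified), "rvec" (rotation vector, rad) and "tvec" (3), from world to camera coordinates, as OpenCV has them. Camera axes: x right, y down, z forward; pixel columns grow to the right and rows downward; lengths in mm; the calibration is good to about 2 mm. A picture is of the moment at which its call begins. There is no depth.
- ctrl.finish_job(): hands the job in; it is judged then, once.
The state is a dict: "time_s": time; "joints": joint angles; "dq": joint speeds; "tau": joint torques, N m; "eef_pos": TCP position; "ee_rot": TCP orientation; "force": force on the tool from outside, world axes, zero at the start; "wrist_torque": the same for the moment, N m; "grip_width": opening from 0.0 (shut) to 1.0 (fully open); "grip_force": force on a finger pad.
Only numpy, scipy, OpenCV 4.12 (cv2) and the standard library are available. Lean on these libraries where they do the work, as an engineer would, in place of code of your own. Each camera call takes 0.05 s, during which the arm holds its last target. There are 200 camera calls.

## Working session

There is one attempt and no reset: what is moved stays moved. The work goes in short steps, Python scripts to look and compute and a shell command to move; the robot and the scene stay as the last step left them, time stands still between calls to the robot, and variables do not carry over. Pictures are saved under pics/ and viewed, at most 10 in all, crops included, and the job is handed in when it is done.

```bash
ls; mkdir -p pics; python3 - <<'E'
from rig import ctrl
import cv2,numpy as np,pickle
d={}
for n in("scene","top"):
    c=ctrl.capture(n);d[n]=c
    cv2.imwrite(f"pics/{n}0.png",cv2.resize(c["image"][:,:,::-1],(800,600),interpolation=cv2.INTER_CUBIC))
    R=cv2.Rodrigues(np.array(c["rvec"],float))[0];print(n,(-R.T@np.array(c["tvec"]).ravel()).round(),R.round(2).tolist())
pickle.dump(d,open("c0.pkl","wb"))
print(ctrl.sense())
E
```

```text
pics
scene [1558.  -15. 1405.] [[0.0, 1.0, 0.01], [0.79, 0.0, -0.61], [-0.61, 0.01, -0.79]]
top [ 335.  -15. 1303.] [[0.02, -1.0, -0.01], [-0.98, -0.01, -0.17], [0.17, 0.02, -0.98]]
{'time_s': 0.1, 'joints': array([ 1.05961338e+00,  3.13398514e-01,  1.49837022e+00,  9.09878971e-06,
        1.33096076e+00, -2.23404122e-01]), 'dq': array([-1.07786943e-03, -3.24075388e-03,  8.05714766e-05, -8.99932472e-04,
        2.86916280e-04, -7.82835918e-04]), 'tau': array([ 3.14764955e-03, -4.12898612e+01, -2.60140836e+01, -1.45278163e-04,
        3.05499176e-03,  2.99857525e-06]), 'eef_pos': array([148.90683407, 503.20749295, 230.78657847]), 'ee_rot': array([-2.08237313e-04,  1.43394459e-01,  9.89665452e-01, -5.28918781e-04]), 'force': array([-0.34035471,  0.50862056, -0.11353593]), 'wrist_torque': array([ 0.00577107, -0.04341379,  0.00142667]), 'grip_force': 0.0, 'grip_width': 0.9965177451564627}
```

View pics/scene0.png

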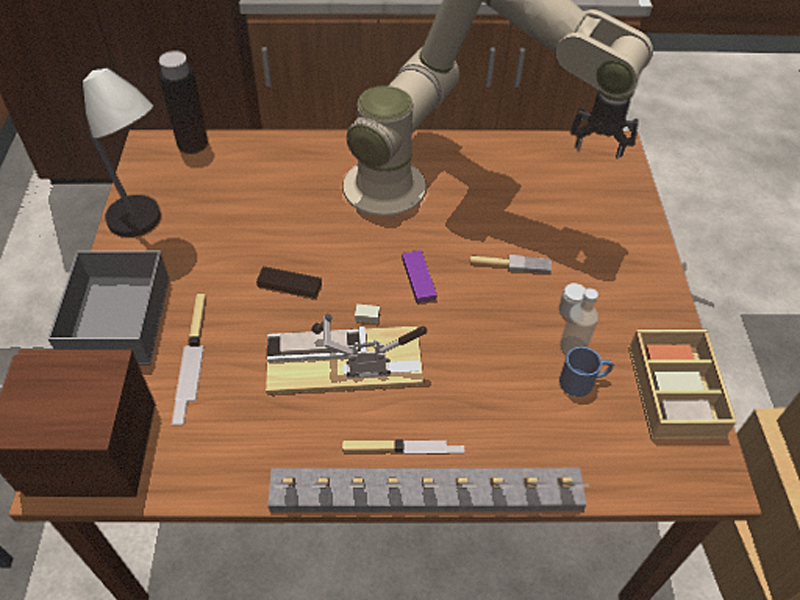

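View pics/top0.png

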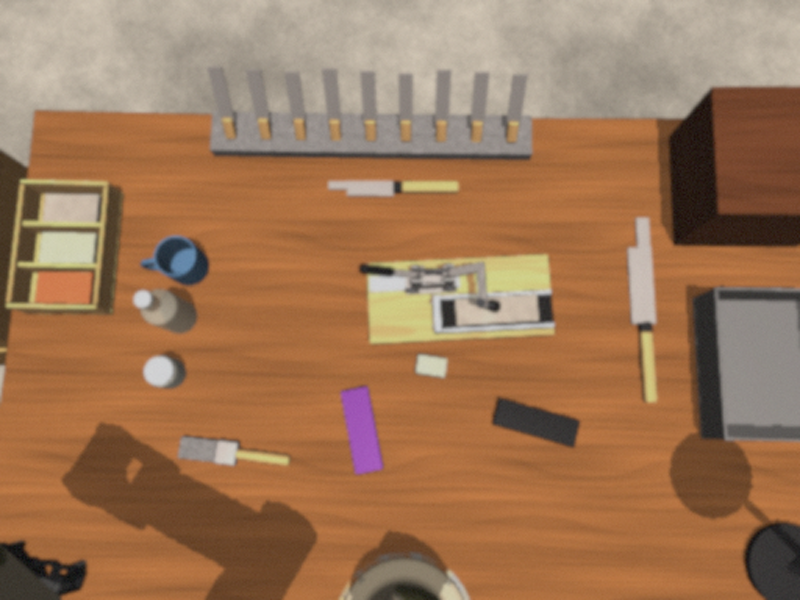

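The scene picture shows the stand at about (345,360), with the clamp handle's tip at (426,330). The top picture shows the board from (368,265) to (553,340), the grey stone at (497,312) and the handle tip at (362,267). These could be mistaken for the stone (top picture):
- the black bar at (536,422)
- the purple bar at (361,430)
- the tray stones at (68,208), (65,248) and (62,288)

I choose the grey one in the channel, at (497,312).

```bash
cat > h.py <<'E'
import cv2,numpy as np
def ray(c,uv):
    p=cv2.undistortPoints(np.array(uv,float).reshape(-1,1,2),c["intrinsics"],np.array(c["D"],float)).reshape(-1,2)
    R=cv2.Rodrigues(np.array(c["rvec"],float))[0];o=-R.T@np.array(c["tvec"],float).ravel()
    return o,np.c_[p,np.ones(len(p))]@R
def onplane(c,uv,n,d):   # points with n.p=d
    o,r=ray(c,uv);n=np.array(n,float);return o+r*((d-o@n)/(r@n))[:,None]
def onz(c,uv,z): return onplane(c,uv,[0,0,1],z)
def tri(c1,u1,c2,u2):
    o1,a=ray(c1,u1);o2,b=ray(c2,u2);a=a[0];b=b[0]
    s=np.linalg.lstsq(np.c_[a,-b],o2-o1,rcond=None)[0];p,q=o1+a*s[0],o2+b*s[1]
    return (p+q)/2,np.linalg.norm(p-q)
E
python3 - <<'E'
import pickle,cv2,numpy as np
from h import *
d=pickle.load(open("c0.pkl","rb"));t=d["top"]
hsv=cv2.cvtColor(t["image"],cv2.COLOR_RGB2HSV)
m=cv2.inRange(hsv,(20,60,120),(35,255,255));m[:,:230]=0;m[:,360:]=0;m[:155]=0;m[225:]=0
n,l,s,_=cv2.connectedComponentsWithStats(m);print(s[1:][s[1:,4]>30])
pts=np.argwhere(m)[:,::-1].astype(np.float32)
w=onz(t,pts,18)[:,:2].astype(np.float32);r=cv2.minAreaRect(cv2.convexHull(w));print(r);print(cv2.boxPoints(r))
a=t["image"][150:230,225:365];cv2.imwrite("pics/ctop.png",cv2.resize(a[:,:,::-1],None,fx=5.6,fy=5.6,interpolation=cv2.INTER_CUBIC))
a=d["scene"]["image"][190:260,160:290];cv2.imwrite("pics/csc.png",cv2.resize(a[:,:,::-1],None,fx=6,fy=6,interpolation=cv2.INTER_CUBIC))
E
```

```text
[[ 236  163  116   24 1201]
 [ 235  175  120   45 1636]
 [ 291  176    9   12   68]]
((575.986328125, -91.27877807617188), (154.30348205566406, 342.1958312988281), 3.6542088985443115)
[[ 488.08655   74.55404]
 [ 509.89636 -266.94608]
 [ 663.8861  -257.1116 ]
 [ 642.0763    84.38852]]
```

View pics/ctop.png

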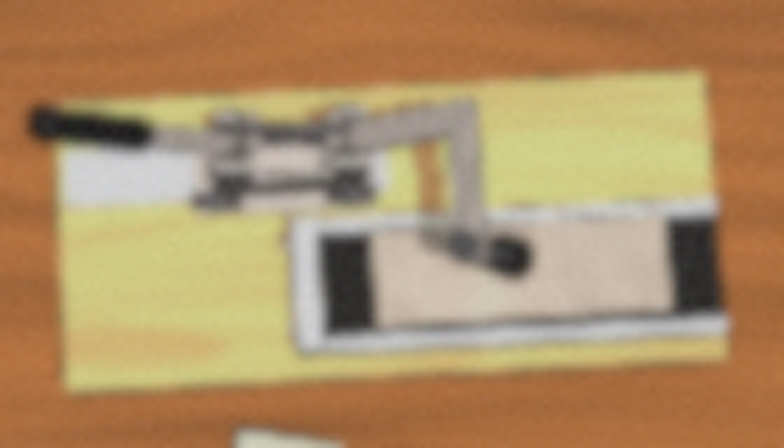

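View pics/csc.png

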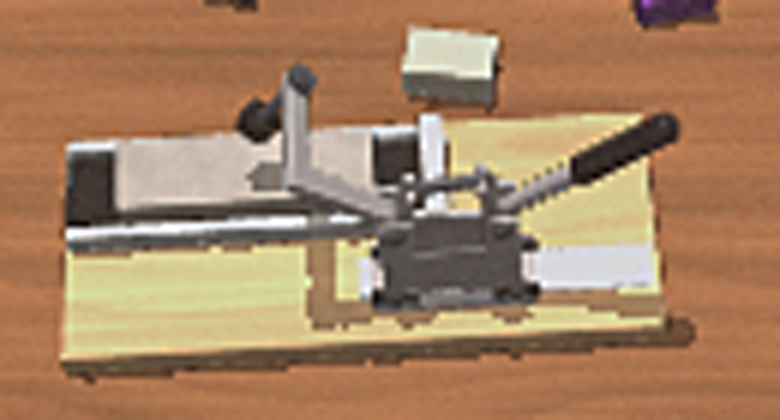

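The top crop confirms the choice: a grey stone in the channel, ends at x≈372 and 668, stop face at 322. The handle tip is at (40,122) and the pad at (510,255). The scene crop shows the tip at (666,128) and the pad at (258,120).

```bash
python3 - <<'E'
import pickle,numpy as np
from h import *
np.set_printoptions(precision=1,suppress=True)
d=pickle.load(open("c0.pkl","rb"));t=d["top"];s=d["scene"]
T=lambda *p:[((u+.5)/5.6-.5+225,(v+.5)/5.6-.5+150) for u,v in p]
S=lambda *p:[((u+.5)/6-.5+160,(v+.5)/6-.5+190) for u,v in p]
ex=np.array([-.0637,.998,0]);ex/=np.linalg.norm(ex);ez=np.array([0,0,1.]);ey=np.cross(ez,ex)
sm=onz(t,T((322,285)),42)[0]
rails=onz(t,T((340,237),(690,217),(340,333),(690,319)),33);print("rails",rails,"stand y",rails@ey)
yc=(rails@ey).mean()
O=ex*(sm@ex-70)+ey*yc;print("O",O, "board centre x",np.array([576,-91.3,0])@ex-O@ex)
f=lambda p:np.array([(p-O)@ex,(p-O)@ey,p[2]])
for n,p,z in[("stone far",(372,280),47),("stone near",(668,268),47)]:
    q=onz(t,T(p),z)[0];print(n,q,f(q))
for n,a,b in[("tip",(40,122),(666,128)),("pad",(510,255),(258,120))]:
    q,e=tri(t,T(a),s,S(b));print(n,q,f(q),"gap",e)
q=onplane(s,S((666,128)),ey,O@ey-65)[0];print("tip scene plane",f(q))
# extents of stop from scene
for p in[(430,118)]: print("stop top far corner",f(onz(s,S(p),42)[0]))
np.savez("st.npz",O=O,ex=ex,ey=ey)
E
```

```text
rails [[ 569.5  -66.7   33. ]
 [ 582.7 -246.6   33. ]
 [ 519.5  -67.1   33. ]
 [ 529.5 -245.7   33. ]] stand y [-564.1 -565.8 -514.1 -512.8]
O [ 548.4 -127.1   -0. ] board centre x 33.96020049798777
stone far [544.9 -82.5  47. ] [44.7  0.7 47. ]
stone near [ 553.4 -232.5   47. ] [-105.5    1.7   47. ]
tip [602.   78.9 146.1] [202.2 -66.6 146.1] gap 3.72062616442566
pad [ 551.8 -149.7   86.9] [-22.7  -1.9  86.9] gap 2.8295351756578864
tip scene plane [200.6 -65.  144. ]
stop top far corner [74.6 27.9 42. ]
```

```bash
cat > st.py <<'E'
from rig import ctrl
import numpy as np
from scipy.spatial.transform import Rotation as R
np.set_printoptions(precision=2,suppress=True)
z=np.load("st.npz");O,ex,ey=z["O"],z["ex"],z["ey"];s=ctrl.sense()
p=s["eef_pos"]-O;F=s["force"]
q=s["ee_rot"];M=R.from_quat([q[1],q[2],q[3],q[0]]).as_matrix()
D=np.c_[ex,-ey,[0,0,-1]]
print("t",round(s["time_s"],2),"stand xyz",np.array([p@ex,p@ey,p[2]]),"F",np.array([F@ex,F@ey,F[2]]),"rot needed/6deg",R.from_matrix(M.T@D).as_rotvec(degrees=True)/6,"grip",round(s["grip_width"],2),"q",s["joints"])
E
python3 -m inch '0 0 0 0 0 1.164;0 0 0 0 0 1.164;0 0 0 0 0 1.164;0 0 0 0 0 1.164;0 0 0 0 0 1.164;0 0 0 0 0 1.164;0 0 0 0 0 1.164;0 0 0 0 0 1.164;0 0 0 0 0 1.164;0 0 0 0 0 1.164' 0 40; python3 st.py
```

```text
time_s: 0.93
eef_pos: [149.0, 503.3, 231.0]
ee_rot: [0.0, 0.686, 0.727, -0.0]
force: [-0.3, -0.4, 0.1]
grip_width: -0.002
grip_force: 0.0
t 0.93 stand xyz [654.52 358.49 230.96] F [-0.35  0.32  0.14] rot needed/6deg [-0.    0.01 -0.05] grip -0.0 q [ 1.06  0.31  1.5  -0.    1.33  1.  ]
```

```bash
R='-26.1 11.95 0 0 0 0'
python3 -m inch '-26.1 11.95 0 0 0 0;-26.1 11.95 0 0 0 0;-26.1 11.95 0 0 0 0;-26.1 11.95 0 0 0 0;-26.1 11.95 0 0 0 0;-26.1 11.95 0 0 0 0;-26.1 11.95 0 0 0 0;-26.1 11.95 0 0 0 0;-26.1 11.95 0 0 0 0;-26.1 11.95 0 0 0 0' >/dev/null
python3 -m inch '-26.1 11.95 0 0 0 0;-26.1 11.95 0 0 0 0;-26.1 11.95 0 0 0 0;-26.1 11.95 0 0 0 0;-26.1 11.95 0 0 0 0;-26.1 11.95 0 0 0 0;-26.1 11.95 0 0 0 0;-26.1 11.95 0 0 0 0;-26.1 11.95 0 0 0 0;-26.1 11.95 0 0 0 0' >/dev/null
python3 -m inch '-26.1 11.95 0 0 0 0;-26.1 11.95 0 0 0 0;-26.1 11.95 0 0 0 0;-26.1 11.95 0 0 0 0;-26.1 11.95 0 0 0 0;-26.1 11.95 0 0 0 0;-26.1 11.95 0 0 0 0;-26.1 11.95 0 0 0 0;-26.1 11.95 0 0 0 0;-26.1 11.95 0 0 0 0'; python3 st.py
```

```text
time_s: 3.43
eef_pos: [557.3, -256.2, 230.8]
ee_rot: [-0.0, 0.684, 0.729, -0.0]
force: [-0.1, -0.8, -0.3]
grip_width: -0.002
grip_force: 0.0
t 3.43 stand xyz [-129.45   -0.61  230.79] F [-0.79  0.17 -0.34] rot needed/6deg [-0.01 -0.01  0.  ] grip -0.0 q [-0.62  0.51  1.21  0.    1.42 -0.69]
```

```bash
python3 -m inch '0 0 16 0 0 0;0 0 16 0 0 0;0 0 16 0 0 0;0 0 16 0 0 0;0 0 16 0 0 0;0 0 16 0 0 0;0 0 16 0 0 0;0 0 16 0 0 0;0 0 16 0 0 0;0 0 16 0 0 0' >/dev/null; python3 st.py
python3 - <<'E'
from rig import ctrl
import cv2
c=ctrl.capture("scene");cv2.imwrite("pics/s1.png",cv2.resize(c["image"][150:270,140:300,::-1],None,fx=5,fy=5,interpolation=cv2.INTER_CUBIC))
E
```

```text
t 4.27 stand xyz [-128.05   -0.1    70.12] F [-0.7  -0.31 -0.38] rot needed/6deg [-0.01 -0.01  0.  ] grip -0.0 q [-0.62  0.66  1.4   0.    1.08 -0.68]
```

View pics/s1.png

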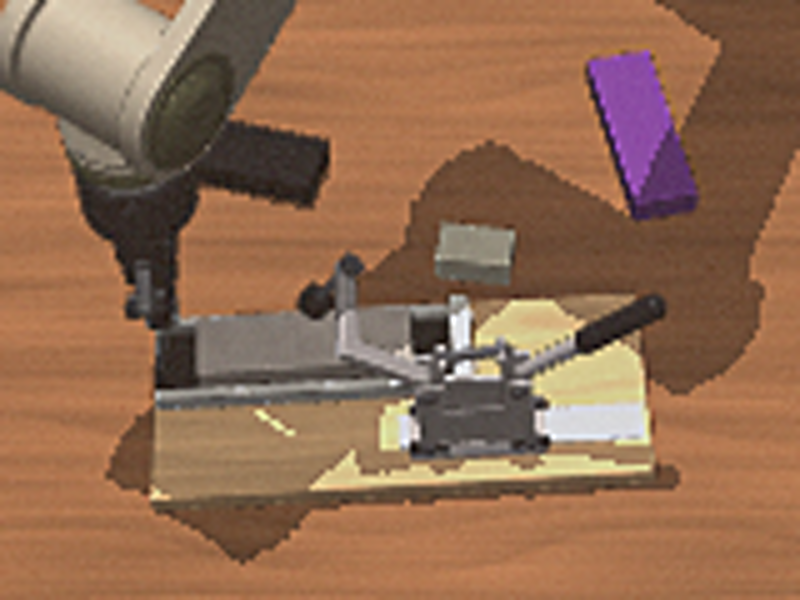

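The fingertips, at (160,322), are above the channel's open end and behind the stone's near end at (195,350). I'll lower them there.

```bash
python3 -m inch '0 0 5 0 0 0;0 0 5 0 0 0;0 0 5 0 0 0;0 0 5 0 0 0;0 0 5 0 0 0;0 0 5 0 0 0;0 0 4 0 0 0;0 0 0 0 0 0;0 0 0 0 0 0;0 0 0 0 0 0' >/dev/null; python3 st.py
python3 -m inch '1 0 0 0 0 0;1 0 0 0 0 0;1 0 0 0 0 0;1 0 0 0 0 0;1 0 0 0 0 0;1 0 0 0 0 0;1 0 0 0 0 0;1 0 0 0 0 0;1 0 0 0 0 0;1 0 0 0 0 0' >/dev/null; python3 st.py
```

```text
t 5.15 stand xyz [-128.36   -0.46   37.56] F [-0.56 -0.05 -0.89] rot needed/6deg [0. 0. 0.] grip 0.0 q [-0.62  0.7   1.42 -0.    1.01 -0.68]
t 5.98 stand xyz [-118.35   -0.32   37.31] F [-2.16  0.21 -1.07] rot needed/6deg [0. 0. 0.] grip 0.0 q [-0.61  0.7   1.44 -0.    1.01 -0.67]
```

```bash
python3 -m inch '1 0 0 0 0 0;1 0 0 0 0 0;1 0 0 0 0 0;1 0 0 0 0 0;1 0 0 0 0 0;1 0 0 0 0 0;1 0 0 0 0 0;1 0 0 0 0 0;1 0 0 0 0 0;1 0 0 0 0 0' >/dev/null; python3 st.py
python3 -m inch '.8 0 0 0 0 0;.8 0 0 0 0 0;.8 0 0 0 0 0;.8 0 0 0 0 0;.8 0 0 0 0 0;.8 0 0 0 0 0;.8 0 0 0 0 0;.8 0 0 0 0 0;.8 0 0 0 0 0;.8 0 0 0 0 0' >/dev/null; python3 st.py
```

```text
t 6.82 stand xyz [-108.13   -0.34   37.31] F [-2.37 -0.26  0.04] rot needed/6deg [0. 0. 0.] grip 0.0 q [-0.59  0.69  1.45 -0.    1.   -0.66]
t 7.65 stand xyz [-100.12   -0.3    37.28] F [-2.39  0.33 -0.71] rot needed/6deg [-0. -0.  0.] grip -0.0 q [-0.58  0.68  1.47 -0.    0.99 -0.65]
```

```bash
python3 -m inch '.4 0 0 0 0 0;.4 0 0 0 0 0;.4 0 0 0 0 0;.4 0 0 0 0 0;.4 0 0 0 0 0;.4 0 0 0 0 0;.4 0 0 0 0 0;.4 0 0 0 0 0;.4 0 0 0 0 0;.4 0 0 0 0 0' >/dev/null; python3 st.py
python3 -m inch '.2 0 0 0 0 0;.2 0 0 0 0 0;.2 0 0 0 0 0;.2 0 0 0 0 0;.2 0 0 0 0 0;.2 0 0 0 0 0;.2 0 0 0 0 0;.2 0 0 0 0 0;.2 0 0 0 0 0;.2 0 0 0 0 0' >/dev/null; python3 st.py

```

```text
t 8.48 stand xyz [-96.21  -0.31  37.3 ] F [-1.84 -0.36 -1.11] rot needed/6deg [0. 0. 0.] grip 0.0 q [-0.58  0.68  1.47 -0.    0.99 -0.64]
t 9.32 stand xyz [-94.22  -0.32  37.31] F [-1.36  0.11  0.29] rot needed/6deg [0. 0. 0.] grip 0.0 q [-0.58  0.68  1.48  0.    0.99 -0.64]
```

```bash
python3 -m inch '.1 0 0 0 0 0;.1 0 0 0 0 0;.1 0 0 0 0 0;.1 0 0 0 0 0;.1 0 0 0 0 0;.1 0 0 0 0 0;.1 0 0 0 0 0;.1 0 0 0 0 0;.1 0 0 0 0 0;.1 0 0 0 0 0' >/dev/null; python3 st.py

```

```text
t 10.15 stand xyz [-93.21  -0.31  37.3 ] F [-1.82  0.4   0.16] rot needed/6deg [-0.  0.  0.] grip -0.0 q [-0.57  0.68  1.48 -0.    0.99 -0.64]
```

```bash
python3 -m inch '.1 0 0 0 0 0;.1 0 0 0 0 0;.1 0 0 0 0 0;.1 0 0 0 0 0;.1 0 0 0 0 0;.1 0 0 0 0 0;.1 0 0 0 0 0;.1 0 0 0 0 0;.1 0 0 0 0 0;.1 0 0 0 0 0' >/dev/null; python3 st.py

```

```text
t 10.98 stand xyz [-92.21  -0.32  37.31] F [-2.23 -0.24 -0.34] rot needed/6deg [-0.  0.  0.] grip 0.0 q [-0.57  0.68  1.48 -0.    0.99 -0.64]
```

```bash
python3 -m inch '.1 0 0 0 0 0;.1 0 0 0 0 0;.1 0 0 0 0 0;.1 0 0 0 0 0;.1 0 0 0 0 0;.1 0 0 0 0 0;.1 0 0 0 0 0;.1 0 0 0 0 0;.1 0 0 0 0 0;.1 0 0 0 0 0' >/dev/null; python3 st.py

```

```text
t 11.82 stand xyz [-91.79  -0.46  37.38] F [-6.35  0.29 -0.96] rot needed/6deg [0.01 0.01 0.  ] grip 0.01 q [-0.57  0.67  1.48 -0.    0.99 -0.64]
```

```bash
python3 -m inch '.1 0 0 0 0 0;.1 0 0 0 0 0;.1 0 0 0 0 0;.1 0 0 0 0 0;.1 0 0 0 0 0;.1 0 0 0 0 0;.1 0 0 0 0 0;.1 0 0 0 0 0;.1 0 0 0 0 0;.1 0 0 0 0 0' >/dev/null; python3 st.py

```

```text
t 12.65 stand xyz [-91.71  -0.73  37.71] F [-8.72 -1.12 -1.61] rot needed/6deg [0.02 0.03 0.  ] grip -0.0 q [-0.57  0.67  1.48 -0.    0.99 -0.63]
```

The force rose to 8.7 N while the position stalled at the predicted place, so the stone is home. Next I back off, rise and go over to the handle.

```bash
python3 -m inch '-.5 0 0 0 0 0;-1 0 0 0 0 0;-1.5 0 0 0 0 0;-2 0 0 0 0 0;-2 0 0 0 0 0;-2 0 0 0 0 0;-2 0 0 0 0 0;-2 0 0 0 0 0;-1 0 0 0 0 0;0 0 0 0 0 0' >/dev/null; python3 st.py
python3 -m inch '0 0 -19 0 0 0;0 0 -19 0 0 0;0 0 -19 0 0 0;0 0 -19 0 0 0;0 0 -19 0 0 0;0 0 -19 0 0 0;0 0 -19 0 0 0;0 0 -19 0 0 0;0 0 -19 0 0 0;0 0 -19 0 0 0' >/dev/null
python3 -m inch '35 6.5 0 0 0 0;35 6.5 0 0 0 0;35 6.5 0 0 0 0;35 6.5 0 0 0 0;35 6.5 0 0 0 0;35 6.5 0 0 0 0;35 6.5 0 0 0 0;35 6.5 0 0 0 0;35 6.5 0 0 0 0;35 6.5 0 0 0 0' >/dev/null; python3 st.py
python3 - <<'E'
from rig import ctrl
import cv2,pickle
t=ctrl.capture("top");pickle.dump(t,open("t2.pkl","wb"));cv2.imwrite("pics/t2.png",cv2.resize(t["image"][140:240,215:370,::-1],None,fx=5,fy=5,interpolation=cv2.INTER_CUBIC))
E
```

```text
t 13.48 stand xyz [-104.47   -0.3    37.29] F [-0.33 -0.05  0.11] rot needed/6deg [0. 0. 0.] grip 0.0 q [-0.59  0.68  1.46 -0.    1.   -0.65]
t 15.15 stand xyz [247.67 -65.15 227.39] F [-0.78 -0.66  0.81] rot needed/6deg [-0. -0.  0.] grip 0.0 q [ 0.01  0.51  1.22  0.    1.41 -0.05]
```

View pics/t2.png

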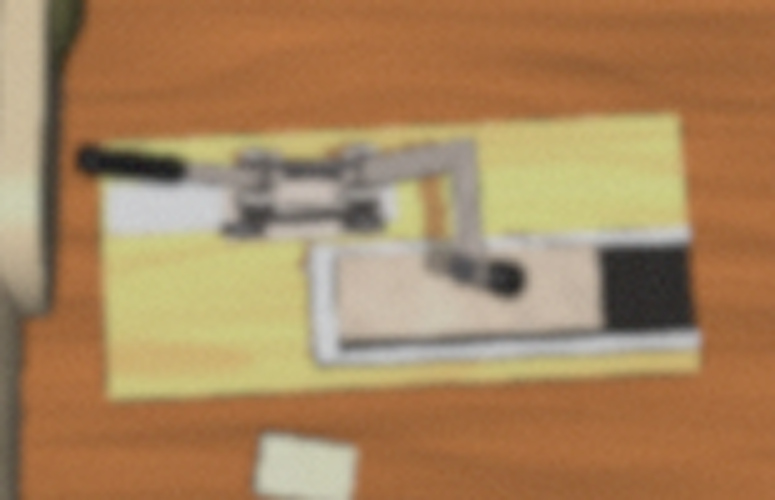

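The stone's far end now touches the stop at (338,290), and the clamp is still open with its tip at (85,157). Now down beside the handle's end.

```bash
python3 -m inch '0 0 10 0 0 0;0 0 10 0 0 0;0 0 10 0 0 0;0 0 10 0 0 0;0 0 10 0 0 0;0 0 10 0 0 0;0 0 10 0 0 0;0 0 10 0 0 0;0 0 10 0 0 0;0 0 7 0 0 0' >/dev/null
python3 -m inch '-2 0 0 0 0 0;-2 0 0 0 0 0;-2 0 0 0 0 0;-2 0 0 0 0 0;-2 0 0 0 0 0;-2 0 0 0 0 0;-2 0 0 0 0 0;-2 0 0 0 0 0;-2 0 0 0 0 0;0 0 0 0 0 0' >/dev/null; python3 st.py
python3 -m inch '-.8 0 0 0 0 0;-.8 0 0 0 0 0;-.8 0 0 0 0 0;-.8 0 0 0 0 0;-.8 0 0 0 0 0;-.8 0 0 0 0 0;-.8 0 0 0 0 0;-.8 0 0 0 0 0;-.8 0 0 0 0 0;0 0 0 0 0 0' >/dev/null; python3 st.py
```

```text
t 16.87 stand xyz [227.4  -65.25 130.32] F [-0.67 -0.91  0.07] rot needed/6deg [0. 0. 0.] grip 0.0 q [-0.02  0.58  1.36 -0.    1.19 -0.08]
t 17.7 stand xyz [220.45 -65.22 130.3 ] F [-0.42  0.57  0.02] rot needed/6deg [-0. -0.  0.] grip 0.0 q [-0.03  0.58  1.37  0.    1.19 -0.1 ]
```

Expected contact is around here, so I'll start following the arc.

```bash
python3 -m inch '-.7 0 -.3 0 0 0;-.7 0 -.3 0 0 0;-.7 0 -.3 0 0 0;-.7 0 -.3 0 0 0;-.7 0 -.3 0 0 0;-.7 0 -.3 0 0 0;-.7 0 -.3 0 0 0;-.7 0 -.3 0 0 0;-.7 0 -.3 0 0 0;-.7 0 -.3 0 0 0' >/dev/null; python3 st.py
python3 -m inch '-.7 0 -.8 0 0 0;-.7 0 -.8 0 0 0;-.7 0 -.8 0 0 0;-.7 0 -.8 0 0 0;-.7 0 -.8 0 0 0;-.7 0 -.8 0 0 0;-.7 0 -.8 0 0 0;-.7 0 -.8 0 0 0;-.7 0 -.8 0 0 0;-.7 0 -.8 0 0 0' >/dev/null; python3 st.py
```

```text
t 18.53 stand xyz [215.99 -65.44 134.67] F [14.88  1.58  9.19] rot needed/6deg [ 0.02 -0.04  0.01] grip -0.0 q [-0.04  0.57  1.36  0.    1.2  -0.11]
t 19.37 stand xyz [208.92 -65.64 143.01] F [10.98  0.65  7.82] rot needed/6deg [ 0.03 -0.03  0.01] grip 0.0 q [-0.05  0.57  1.36  0.    1.22 -0.12]
```

The handle drags the finger up by friction, which wastes force. I'll raise the finger to relieve it, then follow more steeply.

```bash
python3 -m inch '0 0 -.5 0 0 0;0 0 -.5 0 0 0;0 0 -.5 0 0 0;0 0 -.5 0 0 0;0 0 -.5 0 0 0;0 0 -.5 0 0 0;0 0 0 0 0 0;0 0 0 0 0 0;0 0 0 0 0 0;0 0 0 0 0 0' >/dev/null; python3 st.py
python3 - <<'E'
from rig import ctrl
import cv2
c=ctrl.capture("scene");cv2.imwrite("pics/s3.png",cv2.resize(c["image"][150:260,150:300,::-1],None,fx=5,fy=5,interpolation=cv2.INTER_CUBIC))
E
```

```text
t 20.2 stand xyz [206.62 -65.28 144.36] F [ 4.78 -1.01  2.74] rot needed/6deg [ 0. -0.  0.] grip -0.0 q [-0.06  0.56  1.36  0.    1.22 -0.12]
```

View pics/s3.png

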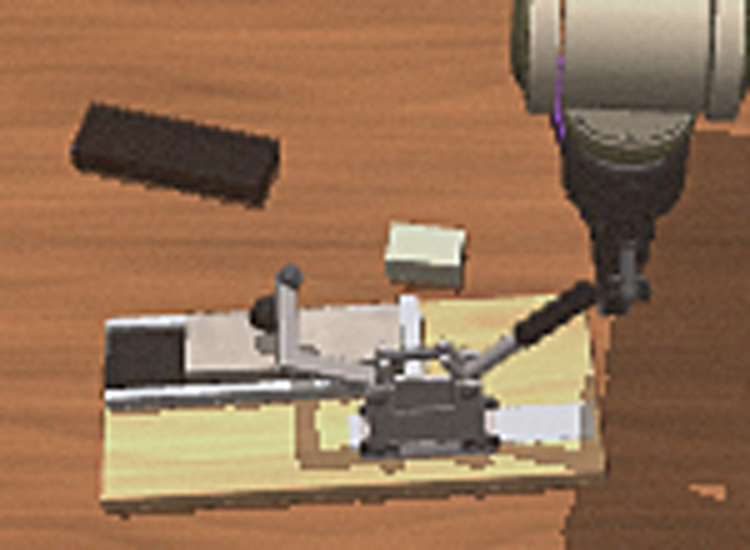

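```bash
python3 -m inch '-.8 0 -.9 0 0 0;-.8 0 -.9 0 0 0;-.8 0 -.9 0 0 0;-.8 0 -.9 0 0 0;-.8 0 -.8 0 0 0;-.8 0 -.8 0 0 0;-.8 0 -.8 0 0 0;-.8 0 -.8 0 0 0;-.8 0 -.8 0 0 0;-.8 0 -.8 0 0 0' >/dev/null; python3 st.py
```

```text
t 21.08 stand xyz [198.33 -65.09 152.58] F [ 1.58 -2.22  0.53] rot needed/6deg [-0.01  0.    0.  ] grip 0.0 q [-0.07  0.55  1.35 -0.    1.24 -0.13]
```

```bash
python3 -m inch '-.9 0 -.8 0 0 0;-.9 0 -.8 0 0 0;-.9 0 -.8 0 0 0;-.9 0 -.8 0 0 0;-.9 0 -.7 0 0 0;-.9 0 -.7 0 0 0;-.9 0 -.7 0 0 0;-.9 0 -.7 0 0 0;-.9 0 -.7 0 0 0;-.9 0 -.7 0 0 0' >/dev/null; python3 st.py
```

```text
t 21.92 stand xyz [189.49 -65.17 160.09] F [ 1.22  0.52 -0.75] rot needed/6deg [-0. -0.  0.] grip 0.0 q [-0.08  0.55  1.34 -0.    1.25 -0.15]
```

```bash
python3 -m inch '-1 0 -.6 0 0 0;-1 0 -.6 0 0 0;-1 0 -.6 0 0 0;-1 0 -.6 0 0 0;-1 0 -.6 0 0 0;-1 0 -.6 0 0 0;-1 0 -.5 0 0 0;-1 0 -.5 0 0 0;-1 0 -.5 0 0 0;-1 0 -.5 0 0 0' >/dev/null; python3 st.py
```

```text
t 22.75 stand xyz [179.7  -65.34 165.93] F [3.15 0.92 2.76] rot needed/6deg [ 0. -0.  0.] grip 0.0 q [-0.1   0.54  1.33  0.    1.27 -0.16]
```

```bash
python3 -m inch '-1 0 -.5 0 0 0;-1 0 -.5 0 0 0;-1 0 -.5 0 0 0;-1 0 -.5 0 0 0;-1 0 -.4 0 0 0;-1 0 -.4 0 0 0;-1 0 -.4 0 0 0;-1 0 -.4 0 0 0;-1 0 -.4 0 0 0;-1 0 -.4 0 0 0' >/dev/null; python3 st.py
```

```text
t 23.58 stand xyz [170.66 -65.44 170.62] F [ 9.6  -0.    5.46] rot needed/6deg [ 0.01 -0.02  0.01] grip -0.0 q [-0.12  0.54  1.33  0.    1.28 -0.18]
```

```bash
python3 -m inch '-.4 0 -.7 0 0 0;-.6 0 -.7 0 0 0;-.6 0 -.7 0 0 0;-.6 0 -.7 0 0 0;-.6 0 -.6 0 0 0;-.6 0 -.5 0 0 0;-.6 0 -.5 0 0 0;-.6 0 -.4 0 0 0;-.6 0 -.4 0 0 0;-.6 0 -.4 0 0 0' >/dev/null; python3 st.py
```

```text
t 24.42 stand xyz [164.43 -64.73 174.53] F [ 5.19 -1.2  -4.45] rot needed/6deg [-0.02 -0.01  0.01] grip 0.0 q [-0.13  0.53  1.32  0.    1.29 -0.19]
```

```bash
python3 -m inch '-.8 0 -.25 0 0 0;-.8 0 -.25 0 0 0;-.8 0 -.25 0 0 0;-.8 0 -.25 0 0 0;-.8 0 -.25 0 0 0;-.8 0 -.25 0 0 0;-.8 0 -.25 0 0 0;-.8 0 -.25 0 0 0;-.8 0 -.25 0 0 0;-.8 0 -.25 0 0 0' >/dev/null; python3 st.py
```

```text
t 25.25 stand xyz [156.52 -64.84 177.29] F [ 7.27 -0.55 -2.33] rot needed/6deg [-0.02 -0.02  0.01] grip -0.0 q [-0.14  0.53  1.32  0.    1.29 -0.2 ]
```

```bash
python3 -m inch '-.7 0 -.25 0 0 0;-.7 0 -.25 0 0 0;-.7 0 -.25 0 0 0;-.7 0 -.25 0 0 0;-.7 0 -.2 0 0 0;-.7 0 -.2 0 0 0;-.7 0 -.2 0 0 0;-.7 0 -.2 0 0 0;-.7 0 -.2 0 0 0;-.7 0 -.2 0 0 0' >/dev/null; python3 st.py
```

```text
t 26.08 stand xyz [149.12 -64.87 179.49] F [ 4.18  0.86 -3.27] rot needed/6deg [-0.02 -0.01  0.  ] grip 0.0 q [-0.15  0.53  1.32  0.    1.3  -0.22]
```

```bash
python3 -m inch '-.7 0 -.15 0 0 0;-.7 0 -.15 0 0 0;-.7 0 -.15 0 0 0;-.7 0 -.15 0 0 0;-.7 0 -.1 0 0 0;-.7 0 -.1 0 0 0;-.7 0 -.1 0 0 0;-.7 0 -.1 0 0 0;-.7 0 -.1 0 0 0;-.7 0 -.1 0 0 0' >/dev/null; python3 st.py
```

```text
t 26.92 stand xyz [141.54 -65.3  181.79] F [ 2.53  1.78 -0.99] rot needed/6deg [0. 0. 0.] grip 0.0 q [-0.16  0.53  1.31 -0.    1.3  -0.23]
```

```bash
python3 -m inch '-.4 0 -.05 0 0 0;-.4 0 -.05 0 0 0;-.4 0 -.05 0 0 0;-.4 0 -.05 0 0 0;-.4 0 -.05 0 0 0;-.4 0 -.05 0 0 0;-.4 0 -.05 0 0 0;-.4 0 -.05 0 0 0;-.4 0 -.05 0 0 0;-.4 0 -.05 0 0 0' >/dev/null; python3 st.py
```

```text
t 27.75 stand xyz [137.64 -65.37 182.18] F [-0.26 -0.61  0.13] rot needed/6deg [0. 0. 0.] grip 0.0 q [-0.17  0.53  1.31 -0.    1.3  -0.23]
```

The force fell to zero, so the clamp has probably snapped over. I'll retreat and look.

```bash
python3 -m inch '5 0 0 0 0 0;5 0 0 0 0 0;5 0 0 0 0 0;5 0 0 0 0 0;5 0 0 0 0 0;5 0 0 0 0 0;5 0 0 0 0 0;5 0 0 0 0 0;5 0 0 0 0 0;5 0 0 0 0 0' >/dev/null; python3 -m inch '15 0 0 0 0 0;15 0 0 0 0 0;15 0 0 0 0 0;15 0 0 0 0 0;15 0 0 0 0 0;0 0 0 0 0 0;0 0 0 0 0 0;0 0 0 0 0 0;0 0 0 0 0 0;0 0 0 0 0 0' >/dev/null; python3 st.py
python3 - <<'E'
from rig import ctrl
import cv2,numpy as np,pickle
c=ctrl.capture("scene");t=ctrl.capture("top");pickle.dump((c,t),open("c4.pkl","wb"))
f=lambda i:cv2.resize(i[:,:,::-1],None,fx=5,fy=5,interpolation=cv2.INTER_CUBIC)
cv2.imwrite("pics/f4.png",np.vstack([f(c["image"][190:250,150:300]),f(t["image"][160:215,220:370])]))
E
```

```text
t 29.42 stand xyz [262.11 -65.28 182.1 ] F [-0.07 -0.02  0.03] rot needed/6deg [-0.    0.   -0.01] grip -0.0 q [ 0.04  0.54  1.28 -0.    1.31 -0.03]
```

View pics/f4.png

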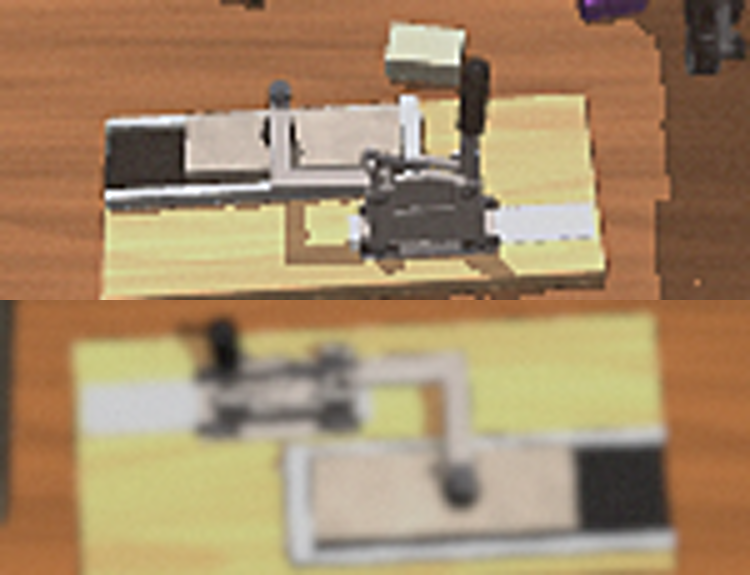

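The handle stands upright, from (477,65) to (468,150). The arm is down with its pad on the stone at (460,485), and the stone is against the stop at (312,495). I'll check the handle angle.

```bash
python3 - <<'E'
import pickle,numpy as np
from h import *
c,t=pickle.load(open("c4.pkl","rb"));z=np.load("st.npz");O,ex,ey=z["O"],z["ex"],z["ey"]
P=onplane(c,[((u+.5)/5-.5+150,(v+.5)/5-.5+190) for u,v in((477,70),(470,125))],ey,O@ey-65)
print(((P-O)@ex).round(1),P[:,2].round(1))
q,e=tri(t,[((222+.5)/5-.5+220,(333-300+.5)/5-.5+160)],c,[((477+.5)/5-.5+150,(70+.5)/5-.5+190)]);print((q-O)@ex,(q-O)@ey,q[2],e)
E
```

```text
[116.6 112.2] [189.4 131.3]
117.23196259225706 -65.73501996582633 190.3368810306141 1.4453772928926745
```

The lean is about 0.06–0.08, so the handle may be resting right at the dead point. I'll go back and nudge it on to its hard stop.

```bash
python3 -m inch '-12 0 0 0 0 0;-12 0 0 0 0 0;-12 0 0 0 0 0;-12 0 0 0 0 0;-12 0 0 0 0 0;-12 0 0 0 0 0;-12 0 0 0 0 0;-12 0 0 0 0 0;-12 0 0 0 0 0;-9 0 0 0 0 0' >/dev/null; python3 st.py
python3 -m inch '-1 0 0 0 0 0;-1 0 0 0 0 0;-1 0 0 0 0 0;-1 0 0 0 0 0;-1 0 0 0 0 0;-1 0 0 0 0 0;-1 0 0 0 0 0;-1 0 0 0 0 0;-.5 0 0 0 0 0;-.2 0 0 0 0 0' >/dev/null; python3 st.py
python3 -m inch '-.3 0 0 0 0 0;-.3 0 0 0 0 0;-.3 0 0 0 0 0;-.3 0 0 0 0 0;-.3 0 0 0 0 0;-.3 0 0 0 0 0;-.3 0 0 0 0 0;-.3 0 0 0 0 0;-.3 0 0 0 0 0;0 0 0 0 0 0' >/dev/null; python3 st.py
```

```text
t 30.35 stand xyz [144.25 -65.22 182.09] F [ 0.25  0.44 -0.23] rot needed/6deg [ 0.  0. -0.] grip -0.0 q [-0.16  0.53  1.31 -0.    1.3  -0.22]
t 31.18 stand xyz [137.04 -65.25 182.12] F [-0.25 -0.69 -0.55] rot needed/6deg [0. 0. 0.] grip 0.0 q [-0.17  0.53  1.31 -0.    1.3  -0.23]
t 32.02 stand xyz [134.35 -65.24 182.09] F [-0.79 -0.82 -0.04] rot needed/6deg [-0.  0.  0.] grip 0.0 q [-0.17  0.53  1.31 -0.    1.3  -0.24]
```

```bash
python3 -m inch '-.3 0 0 0 0 0;-.3 0 0 0 0 0;-.3 0 0 0 0 0;-.3 0 0 0 0 0;-.3 0 0 0 0 0;-.3 0 0 0 0 0;-.3 0 0 0 0 0;-.3 0 0 0 0 0;-.3 0 0 0 0 0;0 0 0 0 0 0' >/dev/null; python3 st.py
```

```text
t 32.85 stand xyz [131.61 -65.24 182.09] F [-0.53 -0.61  1.29] rot needed/6deg [-0.  0.  0.] grip -0.0 q [-0.18  0.53  1.31 -0.    1.3  -0.24]
```

```bash
python3 -m inch '-.2 0 0 0 0 0;-.2 0 0 0 0 0;-.2 0 0 0 0 0;-.2 0 0 0 0 0;-.2 0 0 0 0 0;-.2 0 0 0 0 0;-.2 0 0 0 0 0;-.2 0 0 0 0 0;0 0 0 0 0 0;0 0 0 0 0 0' >/dev/null; python3 st.py
```

```text
t 33.68 stand xyz [130.09 -65.25 182.08] F [0.33 0.1  1.2 ] rot needed/6deg [0. 0. 0.] grip 0.0 q [-0.18  0.53  1.31 -0.    1.3  -0.25]
```

```bash
python3 -m inch '-.2 0 0 0 0 0;-.2 0 0 0 0 0;-.2 0 0 0 0 0;-.2 0 0 0 0 0;-.2 0 0 0 0 0;-.2 0 0 0 0 0;-.2 0 0 0 0 0;-.2 0 0 0 0 0;0 0 0 0 0 0;0 0 0 0 0 0' >/dev/null; python3 st.py
```

```text
t 34.52 stand xyz [128.47 -65.25 182.11] F [-0.39 -0.94  0.4 ] rot needed/6deg [0. 0. 0.] grip -0.0 q [-0.18  0.53  1.31 -0.    1.3  -0.25]
```

```bash
python3 -m inch '-.2 0 0 0 0 0;-.2 0 0 0 0 0;-.2 0 0 0 0 0;-.2 0 0 0 0 0;-.2 0 0 0 0 0;-.2 0 0 0 0 0;-.2 0 0 0 0 0;-.2 0 0 0 0 0;0 0 0 0 0 0;0 0 0 0 0 0' >/dev/null; python3 st.py
```

```text
t 35.35 stand xyz [127.06 -65.23 182.09] F [ 1.71 -0.63  0.03] rot needed/6deg [-0. -0.  0.] grip -0.0 q [-0.19  0.53  1.31  0.    1.3  -0.25]
```

```bash
python3 -m inch '-.1 0 0 0 0 0;-.1 0 0 0 0 0;-.1 0 0 0 0 0;-.1 0 0 0 0 0;-.1 0 0 0 0 0;-.1 0 0 0 0 0;0 0 0 0 0 0;0 0 0 0 0 0;0 0 0 0 0 0;0 0 0 0 0 0' >/dev/null; python3 st.py
```

```text
t 36.18 stand xyz [126.73 -65.23 182.08] F [ 5.71 -0.05 -0.18] rot needed/6deg [-0.   -0.01  0.01] grip -0.0 q [-0.19  0.53  1.31  0.    1.3  -0.25]
```

The contact is stiff at 126.7 mm, against about 125.6 mm predicted, so the handle is on its hard stop. I'll back off and check once more.

```bash
python3 -m inch '2 0 0 0 0 0;5 0 0 0 0 0;12 0 0 0 0 0;15 0 0 0 0 0;18 0 0 0 0 0;18 0 0 0 0 0;18 0 0 0 0 0;18 0 0 0 0 0;15 0 0 0 0 0;10 0 0 0 0 0' >/dev/null; python3 -m inch '0 0 0 0 0 0;0 0 0 0 0 0;0 0 0 0 0 0;0 0 0 0 0 0;0 0 0 0 0 0;0 0 0 0 0 0;0 0 0 0 0 0;0 0 0 0 0 0;0 0 0 0 0 0;0 0 0 0 0 0' >/dev/null; python3 st.py
python3 - <<'E'
from rig import ctrl
import cv2,numpy as np,pickle
c=ctrl.capture("scene");t=ctrl.capture("top")
f=lambda i:cv2.resize(i[:,:,::-1],None,fx=5,fy=5,interpolation=cv2.INTER_CUBIC)
cv2.imwrite("pics/f5.png",np.vstack([f(c["image"][190:250,150:300]),f(t["image"][160:215,220:370])]))
E
```

```text
t 37.85 stand xyz [257.24 -65.2  182.07] F [ 0.72 -0.38 -0.54] rot needed/6deg [-0. -0.  0.] grip 0.0 q [ 0.03  0.54  1.29  0.    1.31 -0.03]
```

View pics/f5.png

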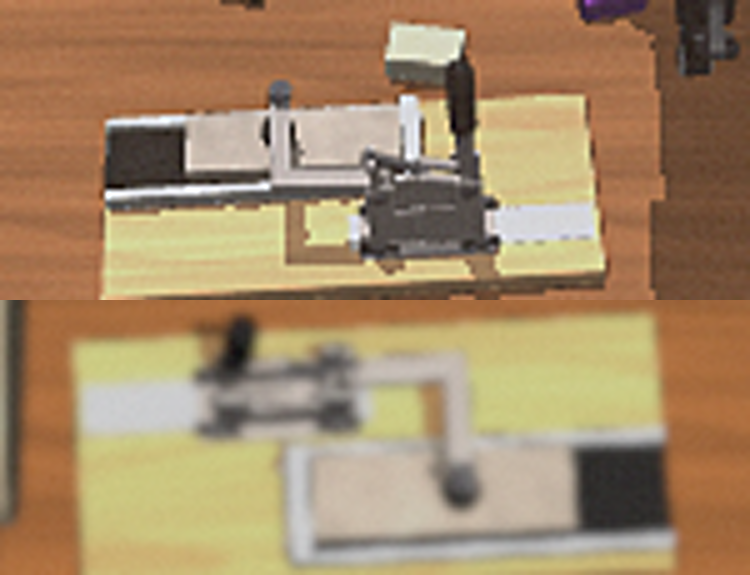

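The handle's tip moved from (477,65) to (460,60) and stays there by itself, past the dead point. The pad is still on the stone, and the stone is still on the stop at (312,495).

```bash
python3 -c "
from rig import ctrl
print(ctrl.finish_job())"
```

```text
the job is handed in; nothing more can be done
None
```

I handed the job in at about 38 s: the stone is against the end stop and the clamp stays shut by itself with its pad on the stone; the highest force I read was about 17.5 N (sampled only at the end of each move), and no verdict came back.

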